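# Shut the lantern door with the hook pole

### The arm

A 7-joint arm with a two-finger parallel gripper is mounted at the origin on the work surface. World frame = base frame: x ahead of the robot, y to its left, z up, the work surface at z = 0. Lengths are in m, angles in rad, forces in N, time in s.
With the tool pointing down it reaches from about 0.4 to 0.85 m from the base axis. Payload 10.4 kg.
Tool frame: the origin (TCP) lies on the centre line of the jaws, within the pads' length; the fingertips stand 22 mm ahead of it and the grasp point (between the pads) lies 3 mm ahead of it; z points along the fingers, y is the line along which they close (so a half turn about z gives the same grasp; the last joint's range is limited). The gripper opens to 87 mm and grips with 3 to 60 N. Pads are 19 mm wide; open, the fingers measure 117 mm over their backs; the gripper's body (75 mm by 190 mm) begins 51 mm behind the grasp point.
Start: joints at [-1.333, 0.332, -0.065, 1.46, 0.022, 1.35, -0.088], TCP at [0.161, 0.604, 0.245] pointing down, gripper open.
Joint ranges: [-2.6, 2.6], [-0.5, 2.12], [-1.47, 1.34], [0.16, 2.42], [-1.27, 4.41], [0.06, 2.06], [-2.6, 2.6]. Speed limits (rad/s): [2.22, 2.22, 2.79, 2.79, 3.14, 3.14, 3.14].

### API

Orientations are given as a unit quaternion [x, y, z, w].
In Python, from bench import r, viewer, order, telemetry gives the robot as it stands (r), with the cameras (viewer), the job (order) and the readings (telemetry).
- The arm moves only by the tool jog_arm, called after ">>>" as name(argument=value, ...) on one line, values as JSON. Schema: {"type":"object","properties":{"moves":{"type":"object","properties":{"segments":{"type":"array","items":{"type":"array","items":{"type":"number"},"minItems":5,"maxItems":5},"minItems":1,"maxItems":12}},"additionalProperties":false,"required":["segments"]},"clamp_n":{"type":"number"},"only":{"type":"string"},"quiet":{"type":"boolean"},"lines":{"type":"string"}},"required":["moves"],"additionalProperties":false}. moves is an object whose key "segments" holds a list of rows, 1 to 12 of them, each of 5 numbers: dx, dy, dz in a scale on which 1.0 is 1 m, then a turn about the tool's z in normalised numbers (1 is 2 pi rad), then the finger opening in m; each row is the pose to reach, as a shift and turn from the pose commanded when the call began, along the tool's axes at that moment; what a row does not reach only later rows make up. A row lasts 1/10 s, in which the tool goes at most 0.05 m and 0.15 rad, less where a joint would pass 70% of its speed; a pose out of reach is approached as far as the arm can. The fingers move at their own pace and stop on an object; clamp_n is the grip in N (left out, the last holds). Time passes only in rows, so rows that do not move let the fingers close. The tool returns the time, the measured TCP pose, the force, the opening and the grip force at its end. only (a regular expression) keeps the lines of the reply that match it, lines (a string "A,B") keeps lines A to B, and quiet returns only ok. Input that does not fit is refused with a message, and nothing moves.
- telemetry.read_state(): the state, without advancing time (a new reading comes with each control period).
- viewer.camera(name): name is "scene" or "top"; returns a dict with "img" (400x640x3 uint8, red, green, blue), "fx", "fy", "cx", "cy" (pixels), "pose" (4x4, takes a point from camera to world coordinates). Camera axes: x right, y down, z forward; pixel columns grow to the right and rows downward; lengths in m; the calibration is good to about 2 mm. A picture is of the moment at which its call begins. There is no depth.
- order.close_job(): hands the job in; it is judged then, once.
The state is a dict: "time": time; "joint_positions": joint angles; "joint_vel": joint speeds; "joint_torque": joint torques, N m; "ee_pos": TCP position; "eef_rot": TCP orientation; "ft_force": force on the tool from outside, world axes, zero at the start; "torque": the same for the moment, N m; "width": finger opening in m; "grip_force": force on a finger pad.
Only numpy, scipy, OpenCV 4.12 (cv2) and the standard library are available. Lean on these libraries where they do the work, as an engineer would, in place of code of your own. Each camera call takes 0.05 s, during which the arm holds its last target. There are 200 camera calls.

### The job

The wind is getting up on the beach: shut the glass door of the big lantern with the hook pole. Take the pole with the plain steel hook (not the brass candle snuffer, which stays where it is), put its hook down into the brass ring eye on the open door and swing the door fully shut with the hook in the ring; then lift the hook out and lay the pole back on its own rest as it lay before. Do not touch the freshly polished lantern or its door with the gripper or arm.

Things in the scene. Friction and masses are not known exactly. Their poses are not given: they have to be found in the camera images.
- lantern: Square dark-wood lantern, fixed, 232 x 232 mm, 354 mm high, white pillar candles inside. Origin: centre of its underside; z up; the door is on its -x side. The door's vertical hinge line passes through (x -117, y -100) mm; the shut door runs from there along +y, its outer face at x -123. The eaves, 280 to 294 mm up, reach 116 mm from the centre.
- lantern_door (a joint): Angle (rad) of the lantern's glass door in a dark steel frame 200 mm wide, 12 mm thick, 35 to 262 mm above the table: 0 shut against its stop, growing as it opens outwards; seen from above it shuts clockwise. Starts 0.75 to 1.15. Slight friction (under 1 N at the ring), no spring or latch: stays where it is left.
- door_ring (a point): Centre of the brass ring eye on the door's outer face near the top of its free edge, 270 mm above the table. It lies level (hole vertical) at all door angles; hole 40 mm across, outside 56 mm, bar 8 mm thick. It is 170 mm along the door from the hinge line and 50 mm outwards of the hinge line. Axes: the door's, equal to the lantern's when shut.
- hook_pole: Hook pole, 405 mm, 150 g: white wooden handle 22 x 22 mm square, x -180 to +140 mm, then a dark steel rod, 10 mm thick, ending at x +220 in a right-angled hook whose straight pin points down to 55 mm below the handle's axis. Origin: on the handle's axis by the centre of mass; grip here from above, across. x to the hook, z up. Starts on its rest, origin 86 mm above the table.
- hook_tip (a point): The lowest point of the hook's pin (220 mm along x and 55 mm below the origin of the hook pole). Axes: those of the pole.
- hook_rest: Fixed pale wooden rest of the hook pole: base 240 x 70 x 14 mm, two forks at x -90 and +90 mm. Fork floors 75 mm above the table, slots about 35 mm wide at the floor, flaring to about 65 mm at the fork tops, 112 mm up. Origin: centre of its underside; x along the pole to its hook. A pole at rest has its origin 86 mm above this one, axes alike; its hook overhangs the base.
- snuffer: Candle snuffer, to be left alone: an equal pole but with a dark wooden handle and a brass bell, 44 mm across, at its end in place of the hook. It lies on an equal rest 140 to 230 mm beside the hook pole's; which is nearer the robot varies. Origin and axes as for the hook pole.

How it is judged:
By the outcome, as a careful person would: the job done as asked, in the order asked, and still so for the second after the job is handed in, with the robot touching nothing.
It also fails if it takes over 58 s, if anything falls off the work surface, if the arm or the gripper's body presses on something with over 40 N, if the wrist force passes 120 N, or if a joint passes its speed limit or range.

## Working session

There is one attempt and no reset: what is moved stays moved. The work goes in short steps, Python scripts to look and compute and a tool call to move; the robot and the scene stay as the last step left them, time stands still between calls to the robot, and variables do not carry over. Pictures are saved under pics/ and viewed, at most 10 in all, crops included, and the job is handed in when it is done.

```bash
ls; mkdir -p pics; cat > h.py <<'E'
import numpy as np, cv2
from bench import r, viewer, order, telemetry
def snap(n,f):
    c=viewer.camera(n); cv2.imwrite('pics/'+f,c['img'][:,:,::-1]); np.savez('pics/'+f[:-4]+'.npz',**c); return c
def plane(c,u,v,z):
    P=np.array(c['pose']); d=P[:3,:3]@np.array([(u-c['cx'])/c['fx'],(v-c['cy'])/c['fy'],1]); o=P[:3,3]
    return o+d*(z-o[2])/d[2]
def proj(c,p):
    P=np.array(c['pose']); q=P[:3,:3].T@(np.array(p)-P[:3,3]); return c['fx']*q[0]/q[2]+c['cx'],c['fy']*q[1]/q[2]+c['cy']
def tri(c1,p1,c2,p2):
    A=[];b=[];
    for c,(u,v) in((c1,p1),(c2,p2)):
        P=np.array(c['pose']); d=P[:3,:3]@np.array([(u-c['cx'])/c['fx'],(v-c['cy'])/c['fy'],1]); d/=np.linalg.norm(d)
        M=np.eye(3)-np.outer(d,d);A.append(M);b.append(M@P[:3,3])
    x=np.linalg.lstsq(np.vstack(A),np.hstack(b),rcond=None)[0]
    return x
E
python3 - <<'E'
from h import *
for n in('scene','top'):
    c=snap(n,n+'0.png'); print(n,c['fx'],c['cx'],c['cy'],np.round(c['pose'],3).tolist())
s=telemetry.read_state(); print(s)
E
```

```text
bench.py
pics
scene 469.05481914918585 319.61067659916847 201.42909982013106 [[-0.221, 0.81, -0.544, 1.181], [0.975, 0.184, -0.122, 0.202], [0.001, -0.557, -0.83, 1.139], [0.0, 0.0, 0.0, 1.0]]
top 422.71559786744336 318.0314051817944 194.646017252249 [[-0.008, -0.983, 0.181, 0.324], [-1.0, 0.009, 0.006, 0.05], [-0.007, -0.181, -0.983, 1.425], [0.0, 0.0, 0.0, 1.0]]
{'time': 0.1, 'joint_positions': array([-1.33260512,  0.33281917, -0.06466895,  1.4608122 ,  0.02161562,
        1.3498981 , -0.08848342]), 'joint_vel': array([-0.00055565, -0.00045569,  0.00042311, -0.00471433, -0.00127278,
        0.0014642 , -0.00053423]), 'joint_torque': array([ 1.04546933e-03, -6.24544072e+01,  2.42278894e-02, -3.90714562e+01,
       -6.15235046e-02,  3.67019547e-02,  4.19059995e-05]), 'ee_pos': array([0.16110004, 0.60357193, 0.2438484 ]), 'eef_rot': array([ 1.30021951e-01,  9.91510921e-01, -6.19256686e-04, -4.11558346e-05]), 'ft_force': array([ 0.18749924,  0.46246842, -1.0724899 ]), 'torque': array([ 0.02240388, -0.01130163,  0.00343988]), 'grip_force': 0.0, 'width': 0.08662762474480755}
```

View pics/scene0.png

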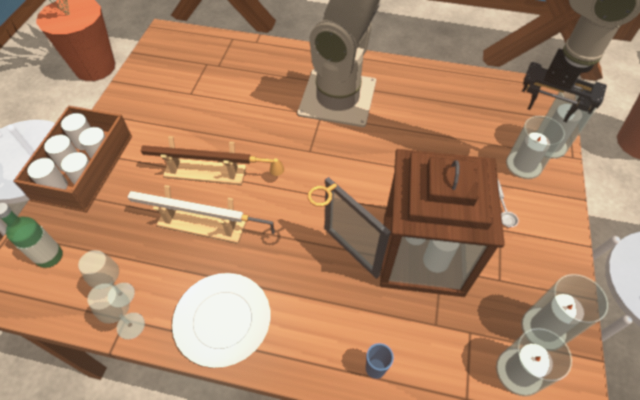

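View pics/top0.png

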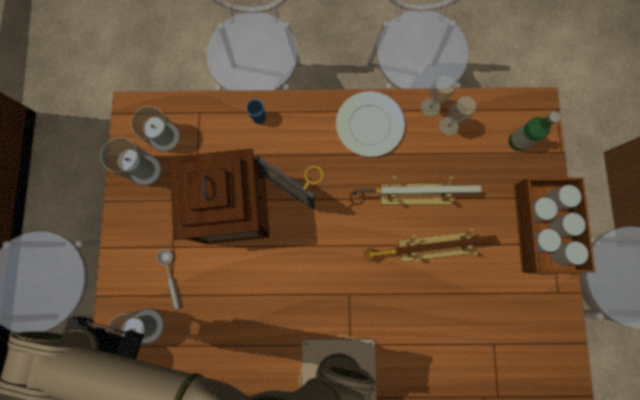

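The hook pole (white handle) is at scene (130–240, 197–217) and top (383–480, 189), with its hook to the left. The brass ring is at scene (320,196) and top (314,175). I'll zoom in on these next.

```bash
python3 - <<'E'
from h import *
a=cv2.imread('pics/top0.png')[140:260,160:500]; b=cv2.imread('pics/scene0.png')[140:300,120:510]
a=cv2.resize(a,(780,275),interpolation=2);b=cv2.resize(b,(780,320),interpolation=2)
cv2.imwrite('pics/m1.png',np.vstack([a,b]))
for n in('top0','scene0'):
    c=np.load(f'pics/{n}.npz'); I=c['img']; h=cv2.cvtColor(I,cv2.COLOR_RGB2HSV)
    for nm,m in(('white',(h[...,1]<50)&(h[...,2]>150)),('brass',(h[...,0]>17)&(h[...,0]<28)&(h[...,1]>150)&(h[...,2]>150))):
        N,L,S,C=cv2.connectedComponentsWithStats(m.astype(np.uint8))
        for i in range(1,N):
            if S[i,4]>25 : 
                ys,xs=np.nonzero(L==i); print(n,nm,S[i],cv2.minAreaRect(np.c_[xs,ys].astype(np.float32)))
E
```

```text
top0 white [ 338   93   65   62 1508] ((369.7735900878906, 123.79244995117188), (64.28472900390625, 60.71336364746094), 15.945395469665527)
top0 white [350 107  39  37 984] ((369.36004638671875, 124.98001098632812), (36.400001525878906, 36.20000076293945), 53.13010025024414)
top0 white [147 129  10   7  52] ((151.5, 132.0), (6.0, 9.0), 90.0)
top0 white [123 161   9   8  40] ((126.28302001953125, 165.00942993164062), (7.966911792755127, 6.4559454917907715), 15.945395469665527)
top0 white [408 187  46   4 111] ((430.5, 188.5), (45.0, 3.0), -0.0)
top0 white [539 201  10   7  27] ((544.0, 203.5), (9.803058624267578, 4.743415832519531), 18.43494987487793)
top0 white [126 320  15  10  92] ((133.2344970703125, 324.18621826171875), (13.785551071166992, 8.802821159362793), 4.763640880584717)
scene0 white [440   4  15   5  38] ((447.0, 6.0), (14.0, 4.0), 0.0)
scene0 white [618  63   9   7  28] ((622.3460693359375, 66.73075866699219), (8.59785270690918, 4.714951515197754), 33.6900634765625)
scene0 white [603  76  13  20 106] ((609.380126953125, 84.86425018310547), (19.642044067382812, 9.4174184
[... 2723 characters left out ...]
10.504340171813965), 85.10090637207031)
scene0 white [552 288  32  36 694] ((566.3846435546875, 307.9230651855469), (38.074981689453125, 27.413984298706055), 22.380136489868164)
scene0 white [ 498  308   69   87 1858] ((531.3729248046875, 352.7934265136719), (49.613929748535156, 84.78356170654297), 30.762720108032227)
scene0 white [607 315  26  23  99] ((619.2500610351562, 327.75), (9.899494171142578, 30.405588150024414), 45.0)
scene0 white [119 316  25  18 149] ((131.14344787597656, 325.422119140625), (23.35822105407715, 17.292325973510742), 5.19442892074585)
scene0 white [367 343  25  10  34] ((378.6620788574219, 346.9448547363281), (8.138458251953125, 24.08319091796875), 85.2363510131836)
```

View pics/m1.png

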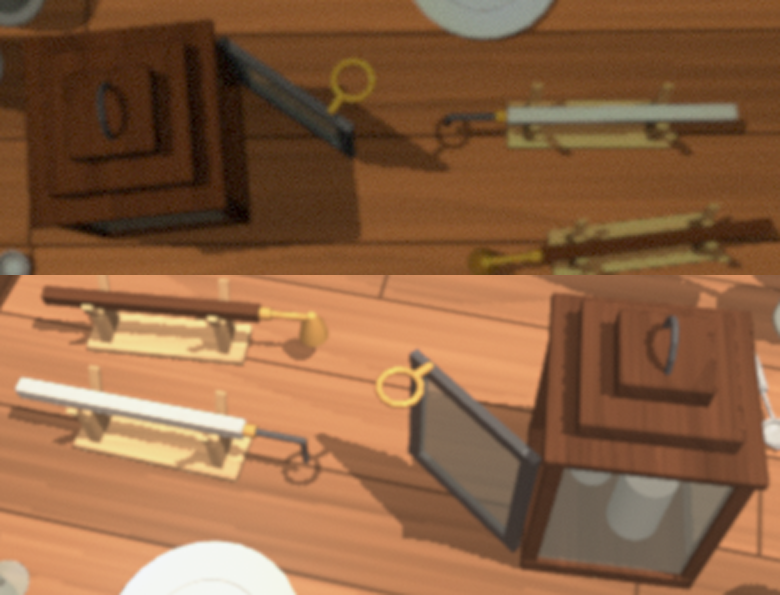

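The zoom shows the dark ring under the hook is only the brass ring's shadow. The door stands open, with the ring near top (313,175) and scene (320,196). Lantern eave corners are at scene (397,150), (497,158), (504,246), (388,233) and top (170,157), (253,150), (268,237), (174,239). Now measuring.

```bash
cat > meas.py <<'E'
from h import *
def handle(c,n,reg):
    I=c['img'].astype(int); h=cv2.cvtColor(c['img'],cv2.COLOR_RGB2HSV)
    m=(h[...,1]<75)&(h[...,2]>100); k=np.zeros_like(m); x0,x1,y0,y1=reg; k[y0:y1,x0:x1]=m[y0:y1,x0:x1]
    N,L,S,C=cv2.connectedComponentsWithStats(k.astype(np.uint8)); i=1+np.argmax(S[1:,4])
    ys,xs=np.nonzero(L==i); return xs,ys
def brassring(c,reg):
    h=cv2.cvtColor(c['img'],cv2.COLOR_RGB2HSV); x0,x1,y0,y1=reg
    m=(h[...,0]>=18)&(h[...,0]<30)&(h[...,1]>110)&(h[...,2]>110); k=np.zeros_like(m); k[y0:y1,x0:x1]=m[y0:y1,x0:x1]
    N,L,S,C=cv2.connectedComponentsWithStats(k.astype(np.uint8)); i=1+np.argmax(S[1:,4])
    return (L==i)
E
python3 - <<'E'
from meas import *
t=np.load('pics/top0.npz'); s=np.load('pics/scene0.npz')
for c,reg,n in((t,(370,495,180,205),'t'),(s,(120,250,185,230),'s')):
    xs,ys=handle(c,n,reg); print(n,len(xs),cv2.boxPoints(cv2.minAreaRect(np.c_[xs,ys].astype(np.float32))).round(1).tolist())
for c,reg,n in((t,(298,330,158,195),'t'),(s,(300,340,178,212),'s')):
    m=brassring(c,reg); ys,xs=np.nonzero(m); print(n,m.sum(),xs.min(),xs.max(),ys.min(),ys.max())
    if n=='t': print('\n'.join(''.join('#' if v else '.' for v in row) for row in m[160:195,298:330]))
    else: print('\n'.join(''.join('#' if v else '.' for v in row) for row in m[180:210,300:342]))
print('ring',tri(t,(313.4,175.3),s,(320,196)))
S=[(397.5,150),(497.5,158.5),(504,246),(388.5,233.5)]
T=[(174,239.4),(170.5,156.6),(252.9,149.6),(268,237)]
print([plane(s,*p,.294).round(3)[:2].tolist() for p in S]); print([plane(t,*p,.294).round(3)[:2].tolist() for p in T])
E
```

```text
t 689 [[381.8999938964844, 186.10000610351562], [480.0, 184.39999389648438], [480.1000061035156, 192.0], [382.0, 193.6999969482422]]
s 1137 [[127.0, 200.60000610351562], [128.89999389648438, 190.0], [242.3000030517578, 211.3000030517578], [240.3000030517578, 221.8000030517578]]
t 184 303 323 165 188
................................
................................
................................
................................
................................
..............####..............
...........##########...........
..........#############.........
.........######..######.........
........####.......#####........
.......####..........####.......
.......###............###.......
......####............###.......
......###.............###.......
......###.............####......
......###..............###......
......###.............####......
......####............###.......
.......###............###.......
........###..........####.......
........####.......#####........
........###############.........
........##############..........
........#############...........
.......
[... 1137 characters left out ...]
.##...........
.........##.................####..........
..........##...............####...........
..........###.............####............
...........###............####............
............####.......######.............
..............###############.............
...............###########................
...................####...................
..........................................
..........................................
..........................................
..........................................
ring [0.59389383 0.07017238 0.263837  ]
[[0.446, 0.223], [0.421, 0.452], [0.652, 0.468], [0.675, 0.234]]
[[0.415, 0.443], [0.644, 0.465], [0.662, 0.237], [0.419, 0.192]]
```

```bash
python3 - <<'E'
from h import *
t=np.load('pics/top0.npz'); s=np.load('pics/scene0.npz')
print('ring',tri(t,(313.8,174.2),s,(319.9,195.6)), plane(t,313.8,174.2,.27),plane(s,319.9,195.6,.27))
a=tri(t,(480,188.2),s,(127.9,195.3)); b=tri(t,(382,189.9),s,(241.3,216.5)); print('tail',a,'head',b,np.linalg.norm(a-b))
for z in (.086,): print([plane(c,*p,z).round(4) for c,p in((t,(480,188.2)),(s,(127.9,195.3)),(t,(382,189.9)),(s,(241.3,216.5)))])
# rest base: pale wood
for n,c,reg in(('t',t,(375,465,175,212)),('s',s,(140,255,195,245))):
    I=c['img']; h=cv2.cvtColor(I,cv2.COLOR_RGB2HSV); x0,x1,y0,y1=reg
    m=((h[...,0]>=16)&(h[...,0]<32)&(h[...,1]>50)&(h[...,2]>90))[y0:y1,x0:x1]; ys,xs=np.nonzero(m)
    print(n,m.sum()); print('\n'.join(''.join('#' if v else '.' for v in row) for row in m))
E
```

```text
ring [0.5959096  0.06965914 0.2681857 ] [0.59569153 0.06853326 0.27      ] [0.5969487  0.07103438 0.27      ]
tail [ 0.58814588 -0.46530436  0.08627984] head [ 0.58458029 -0.1466243   0.08531906] 0.31870145338927003
[array([ 0.5876, -0.4638,  0.086 ]), array([ 0.5881, -0.4673,  0.086 ]), array([ 0.5849, -0.1482,  0.086 ]), array([ 0.5848, -0.1447,  0.086 ])]
t 1110
..........................................................................................
.................#####....................................................####............
.................#####....................................................#####...........
..................####....................................................#####...........
.................####......................................................###............
.................#..#.....................................................###.............
..................##.....................................................##...............
..................##.....................................................#..#.............
....
[... 7741 characters left out ...]
....
.......................................................................................############................
............................................................................................######.................
...................................................................................................................
...................................................................................................................
...................................................................................................................
...................................................................................................................
```

```bash
cat > go.py <<'E'
import sys; from h import *
from scipy.spatial.transform import Rotation as Ro
def go(p,yaw=None):
    s=telemetry.read_state(); R=Ro.from_quat(s['eef_rot']).as_matrix(); d=R.T@(np.array(p)-s['ee_pos'])
    a=np.arctan2(R[1,1],R[0,1]); t=0 if yaw is None else (a-yaw+np.pi/2)%np.pi-np.pi/2
    print('d',d.round(4),'turn',round(t,4),'ee',s['ee_pos'].round(4),'yaw',round(a,4),'tilt',R[:,2].round(4),'q',s['joint_positions'].round(2))
if __name__=='__main__':
    v=[float(x) for x in sys.argv[1:]]; go(v[:3],v[3] if len(v)>3 else None)
E
python3 go.py .5 -.02 .45 .0105; python3 go.py .5864 -.286 .2 .0105
```

```text
d [-0.4882 -0.5154 -0.2055] turn 1.2995 ee [0.1611 0.6036 0.2438] yaw 1.31 tilt [-2.0e-04 -1.2e-03 -1.0e+00] q [-1.33  0.33 -0.06  1.46  0.02  1.35 -0.09]
d [-0.6403 -0.7498  0.0448] turn 1.2995 ee [0.1611 0.6036 0.2438] yaw 1.31 tilt [-2.0e-04 -1.2e-03 -1.0e+00] q [-1.33  0.33 -0.06  1.46  0.02  1.35 -0.09]
```

The rows are not in the units I measure in: turns go in shares of 2 pi rad. I convert before sending: 0.65 rad / 6.2832 = 0.1035.

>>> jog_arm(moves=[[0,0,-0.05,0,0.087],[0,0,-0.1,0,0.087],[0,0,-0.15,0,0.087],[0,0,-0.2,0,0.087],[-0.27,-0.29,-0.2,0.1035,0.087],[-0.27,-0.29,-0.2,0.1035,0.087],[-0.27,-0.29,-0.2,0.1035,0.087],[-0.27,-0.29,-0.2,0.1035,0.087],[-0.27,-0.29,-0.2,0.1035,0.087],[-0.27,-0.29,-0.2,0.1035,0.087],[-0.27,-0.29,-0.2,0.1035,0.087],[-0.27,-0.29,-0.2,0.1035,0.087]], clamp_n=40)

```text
refused: moves: the value is not of type 'object' (schema: type "object"). Nothing was moved.
```

The error is about the shape of the input: an object with the rows under "segments". Fixing that and sending the same move.

>>> jog_arm(moves={"segments":[[0,0,-0.05,0,0.087],[0,0,-0.1,0,0.087],[0,0,-0.15,0,0.087],[0,0,-0.2,0,0.087],[-0.27,-0.29,-0.2,0.1035,0.087],[-0.27,-0.29,-0.2,0.1035,0.087],[-0.27,-0.29,-0.2,0.1035,0.087],[-0.27,-0.29,-0.2,0.1035,0.087],[-0.27,-0.29,-0.2,0.1035,0.087],[-0.27,-0.29,-0.2,0.1035,0.087],[-0.27,-0.29,-0.2,0.1035,0.087],[-0.27,-0.29,-0.2,0.1035,0.087]]}, clamp_n=40)

```text
time: 1.3
ee_pos: [0.3479, 0.2516, 0.4444]
eef_rot: [0.44, 0.898, 0.0, -0.0]
ft_force: [1.8, 0.2, 0.4]
width: 0.0873
grip_force: 0.0
```

```bash
python3 go.py .5864 -.286 .25 .0105;  python3 go.py .50 -.05 .45 .0105
```

```text
d [-0.5711 -0.1408  0.1942] turn 0.6488 ee [0.3479 0.2516 0.4444] yaw 0.6593 tilt [-2.e-04  3.e-04 -1.e+00] q [-1.04 -0.15  0.26  1.57  0.04  1.72 -0.11]
d [-0.3316 -0.0646 -0.0057] turn 0.6488 ee [0.3479 0.2516 0.4444] yaw 0.6593 tilt [-2.e-04  3.e-04 -1.e+00] q [-1.04 -0.15  0.26  1.57  0.04  1.72 -0.11]
```

Scaled: 0.6488 rad / 6.2832 = 0.1033.

>>> jog_arm(moves={"segments":[[-0.33,-0.065,0,0.1033,0.087],[-0.33,-0.065,0,0.1033,0.087],[-0.33,-0.065,0,0.1033,0.087],[-0.33,-0.065,0,0.1033,0.087],[-0.33,-0.065,0,0.1033,0.087],[-0.33,-0.065,0,0.1033,0.087],[-0.33,-0.065,0,0.1033,0.087],[-0.571,-0.141,0.194,0.1033,0.087],[-0.571,-0.141,0.194,0.1033,0.087],[-0.571,-0.141,0.194,0.1033,0.087],[-0.571,-0.141,0.194,0.1033,0.087],[-0.571,-0.141,0.194,0.1033,0.087]]})

```text
time: 2.5
ee_pos: [0.5674, -0.2337, 0.2907]
eef_rot: [0.703, 0.711, 0.0, -0.0]
ft_force: [0.2, 1.1, 1.1]
width: 0.0869
grip_force: 0.0
```

```bash
python3 go.py .5864 -.286 .15 .0105
```

```text
d [-0.0525  0.0184  0.1407] turn 0.0014 ee [ 0.5674 -0.2337  0.2907] yaw 0.0119 tilt [-1.e-04  3.e-04 -1.e+00] q [-0.33  0.37  0.86  1.46 -0.28  1.44  0.54]
```

>>> jog_arm(moves={"segments":[[-0.05,0.018,0.05,0,0.087],[-0.052,0.018,0.1,0,0.087],[-0.0525,0.0184,0.14,0,0.087],[-0.0525,0.0184,0.14,0,0.087],[-0.0525,0.0184,0.14,0,0.087],[-0.0525,0.0184,0.14,0,0.087]]})

```text
time: 3.1
ee_pos: [0.5872, -0.2848, 0.155]
eef_rot: [0.703, 0.711, 0.001, 0.001]
ft_force: [0.1, -0.5, 1.0]
width: 0.0869
grip_force: 0.0
```

```bash
python3 go.py .5864 -.286 .089 .0105
python3 - <<'E'
from h import *
c=snap('scene','s1.png')
i=cv2.imread('pics/s1.png')[120:280,90:350]; cv2.imwrite('pics/s1c.png',cv2.resize(i,(780,480),interpolation=2))
E
```

```text
d [-0.0011 -0.001   0.066 ] turn 0.0014 ee [ 0.5872 -0.2848  0.155 ] yaw 0.0119 tilt [ 2.9e-03 -8.0e-04 -1.0e+00] q [-0.18  0.55  0.79  1.53 -0.41  1.23  0.68]
```

View pics/s1c.png

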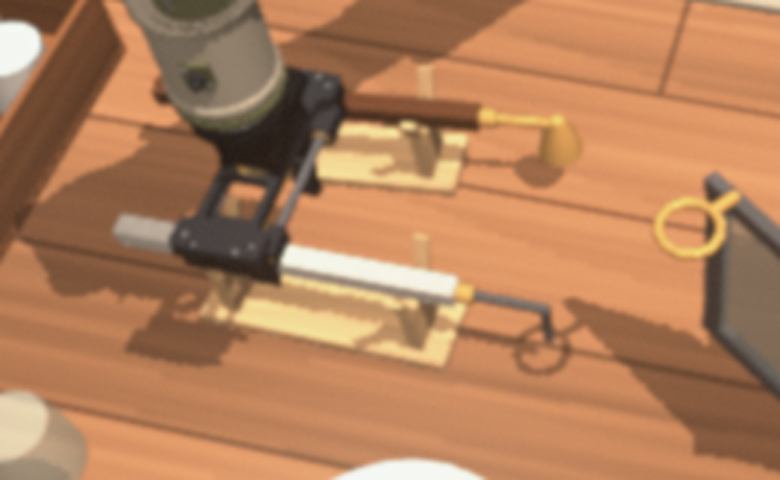

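The gripper straddles the white handle near (230,245) in the crop, and the snuffer is clear. Next I descend and close.

Scaled: 0.001 rad / 6.2832 = 0.0002.

>>> jog_arm(moves={"segments":[[-0.001,-0.001,0.03,0.0002,0.087],[-0.001,-0.001,0.055,0.0002,0.087],[-0.001,-0.001,0.062,0.0002,0.087],[-0.001,-0.001,0.062,0.0002,0.087]]})

```text
time: 3.55
ee_pos: [0.5856, -0.2854, 0.0913]
eef_rot: [0.703, 0.711, 0.0, 0.0]
ft_force: [0.1, 0.0, 0.3]
width: 0.0869
grip_force: 0.0
```

```bash
python3 go.py .5864 -.286 .089 .0105
```

```text
d [-0.0006  0.0008  0.0023] turn 0.0004 ee [ 0.5856 -0.2854  0.0913] yaw 0.0109 tilt [ 8.e-04  1.e-04 -1.e+00] q [-0.16  0.62  0.75  1.59 -0.46  1.12  0.72]
```

>>> jog_arm(moves={"segments":[[-0.001,0.001,0.0015,0,0.087],[-0.001,0.001,0.0015,0,0.04],[-0.001,0.001,0.0015,0,0.01],[-0.001,0.001,0.0015,0,0.01],[-0.001,0.001,0.0015,0,0.01],[-0.001,0.001,0.0015,0,0.01],[-0.001,0.001,0.0015,0,0.01],[-0.001,0.001,0.0015,0,0.01],[-0.001,0.001,0.0015,0,0.01]]}, clamp_n=45)

```text
time: 4.45
ee_pos: [0.586, -0.2867, 0.0887]
eef_rot: [0.704, 0.711, 0.0, -0.0]
ft_force: [0.5, 0.3, 0.1]
width: 0.0304
grip_force: 0.0
```

```bash
python3 go.py .5864 -.286 .089 .0105
```

```text
d [ 0.0007  0.0004 -0.0003] turn -0.0004 ee [ 0.586  -0.2867  0.0887] yaw 0.0101 tilt [-1.e-04  1.e-04 -1.e+00] q [-0.16  0.62  0.75  1.58 -0.46  1.12  0.72]
```

>>> jog_arm(moves={"segments":[[0,0,0,0,0.01],[0,0,0,0,0.01],[0,0,0,0,0.01],[0,0,0,0,0.01],[0,0,0,0,0.01],[0,0,0,0,0.01]]}, clamp_n=45)

```text
time: 5.05
ee_pos: [0.5861, -0.2867, 0.0887]
eef_rot: [0.703, 0.711, 0.0, -0.0]
ft_force: [0.4, 0.3, -0.8]
width: 0.0214
grip_force: 45.0
```

```bash
python3 go.py .5864 -.286 .33 .0105
```

```text
d [ 0.0007  0.0003 -0.2413] turn -0.0003 ee [ 0.5861 -0.2867  0.0887] yaw 0.0102 tilt [-0.e+00  1.e-04 -1.e+00] q [-0.16  0.62  0.75  1.58 -0.46  1.12  0.72]
```

Gripped: opening 21.4 mm, 45 N. Now I lift and carry the hook to above the ring.

>>> jog_arm(moves={"segments":[[0,0,-0.03,0,0.01],[0,0,-0.07,0,0.01],[0,0,-0.12,0,0.01],[0,0,-0.17,0,0.01],[0,0,-0.22,0,0.01],[0,0,-0.27,0,0.01],[0,0,-0.29,0,0.01],[0.04,0.005,-0.29,0,0.01],[0.085,0.01,-0.29,0,0.01],[0.135,0.011,-0.29,0,0.01],[0.135,0.011,-0.29,0,0.01],[0.135,0.011,-0.29,0,0.01]]})

```text
time: 6.25
ee_pos: [0.596, -0.1496, 0.3787]
eef_rot: [0.702, 0.712, 0.0, -0.0]
ft_force: [-0.2, -0.9, -1.3]
width: 0.0217
grip_force: 45.0
```

>>> jog_arm(moves={"segments":[[0,0,0,0,0.01],[0,0,0,0,0.01],[0,0,0,0,0.01]]})

```text
time: 6.55
ee_pos: [0.5954, -0.153, 0.3788]
eef_rot: [0.704, 0.71, -0.0, 0.0]
ft_force: [-0.2, 0.1, -2.2]
width: 0.0217
grip_force: 45.0
```

```bash
python3 - <<'E'
from h import *
c=snap('scene','s2.png'); t=snap('top','t2.png')
i=cv2.imread('pics/s2.png')[110:260,230:430]; j=cv2.imread('pics/t2.png')[140:220,280:480]
cv2.imwrite('pics/m2.png',np.vstack([cv2.resize(i,(680,340),interpolation=2)if 0 else cv2.resize(i[:,:],(500,375),interpolation=2),cv2.resize(j,(500,200),interpolation=2)]))
E
python3 go.py .596 -.15 .33
```

```text
d [0.0025 0.0005 0.0487] turn 0 ee [ 0.5955 -0.1525  0.3787] yaw 0.0087 tilt [-2.e-04 -1.e-04 -1.e+00] q [-0.44  0.35  0.86  1.29 -0.26  1.62  0.38]
```

View pics/m2.png

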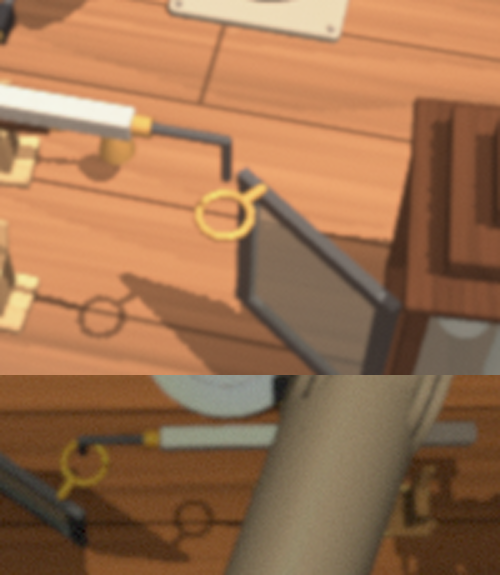

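The pin tip is at scene (320.8,181.2) and top (313.2,171.5). The rod corner is at scene (322,165) and top (312.8,166). The hook is just above the ring.

```bash
python3 - <<'E'
from h import *
t=np.load('pics/t2.npz'); s=np.load('pics/s2.npz')
print('tip',tri(t,(313.2,171.5),s,(320.8,181.2)),plane(s,320.8,181.2,.321),plane(t,313.2,171.5,.321),'corner',tri(t,(312.8,166),s,(322,165.3)),plane(s,322,165.3,.376),plane(t,312.8,166,.376))
# handle line for yaw/tilt
print('expect tip', proj(s,(.593,.0675,.321)),proj(t,(.593,.0675,.321)))
from meas import brassring
for c,reg in((t,(298,330,158,195)),(s,(300,340,178,212))):
    h=c['img'];m=brassring(c,reg);ys,xs=np.nonzero(m);print(xs.min(),xs.max(),ys.min(),ys.max())
E
```

```text
tip [0.59173818 0.07054842 0.31768895] [0.59392087 0.07226922 0.321     ] [0.59116385 0.0693006  0.321     ] corner [0.59228001 0.07175535 0.37440686] [0.59312354 0.07445815 0.376     ] [0.59232731 0.06930213 0.376     ]
expect tip (np.float64(318.7441026052936), np.float64(180.47230604670386)) (np.float64(313.8668712564319), np.float64(170.82795437940786))
303 323 166 188
309 335 184 205
```

>>> jog_arm(moves={"segments":[[0,0.0035,0,0,0.01],[0,0.0035,0.025,0,0.01],[0,0.0035,0.05,0,0.01],[0,0.0035,0.068,0,0.01],[0,0.0035,0.075,0,0.01],[0,0.0035,0.075,0,0.01],[0,0.0035,0.075,0,0.01]]})

```text
time: 7.35
ee_pos: [0.5996, -0.1518, 0.3047]
eef_rot: [0.704, 0.711, 0.0, 0.0]
ft_force: [-0.4, -0.4, -1.2]
width: 0.0216
grip_force: 45.0
```

```bash
python3 - <<'E'
from h import *
c=snap('scene','s3.png'); t=snap('top','t3.png')
i=cv2.imread('pics/s3.png')[140:240,260:400]; j=cv2.imread('pics/t3.png')[140:220,260:400]
cv2.imwrite('pics/m3.png',np.vstack([cv2.resize(i,(420,300),interpolation=2),cv2.resize(j,(420,240),interpolation=2)]))
E
python3 go.py .596 -.15 .33
```

```text
d [ 0.0019 -0.0036 -0.0251] turn 0 ee [ 0.5996 -0.1518  0.3049] yaw 0.0101 tilt [ 1.6e-03 -2.0e-04 -1.0e+00] q [-0.45  0.37  0.84  1.42 -0.27  1.47  0.39]
```

View pics/m3.png

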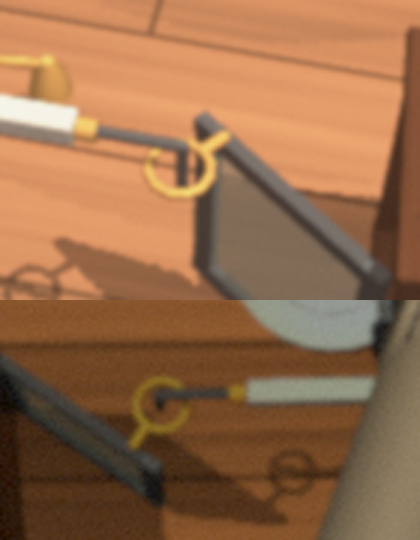

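The pin is inside the ring in both views. Next I work out the arc.

```bash
python3 - <<'E'
from h import *
ring=np.array([.596,.0697]); y=np.radians(94.9); Rz=lambda a:np.array([[np.cos(a),-np.sin(a)],[np.sin(a),np.cos(a)]])
c=np.array([.544,.343]); H=c+Rz(y)@[-.117,-.1]; d=ring-H; print('hinge',H,np.linalg.norm(d))
th=np.arctan2(d[1],d[0])-y-np.arctan2(.17,-.05); th=(th+np.pi)%(2*np.pi)-np.pi; print('theta',th)
T=Rz(.0101)
for k in range(0,25,2):
    a=th*(1-k/24); v=Rz(y+a)@[-.05,.17]; t=np.array([v[1],-v[0]])/.1772
    p=H+v+t*.015*min(1,k/4)-ring
    q=T.T@p  # along tool y, tool x
    print(k,round(a,3),'tool x,y',round(q[1],4),round(q[0],4))
print(t)
E
```

```text
hinge [0.65362831 0.23496929] 0.17502845816183019
theta 0.8637134256423904
0 0.864 tool x,y -0.002 -0.0007
2 0.792 tool x,y 0.0057 -0.0194
4 0.72 tool x,y 0.0153 -0.0373
6 0.648 tool x,y 0.0227 -0.0478
8 0.576 tool x,y 0.0307 -0.0577
10 0.504 tool x,y 0.0395 -0.067
12 0.432 tool x,y 0.0489 -0.0757
14 0.36 tool x,y 0.0589 -0.0837
16 0.288 tool x,y 0.0695 -0.0909
18 0.216 tool x,y 0.0805 -0.0974
20 0.144 tool x,y 0.092 -0.103
22 0.072 tool x,y 0.1039 -0.1078
24 0.0 tool x,y 0.116 -0.1118
[-0.36308206  0.9317599 ]
```

>>> jog_arm(moves={"segments":[[0.003,-0.01,0,0,0.01],[0.006,-0.019,0,0,0.01],[0.01,-0.028,0,0,0.01],[0.015,-0.037,0,0,0.01],[0.019,-0.043,0,0,0.01],[0.023,-0.048,0,0,0.01],[0.027,-0.053,0,0,0.01],[0.031,-0.058,0,0,0.01],[0.035,-0.0625,0,0,0.01],[0.0395,-0.067,0,0,0.01],[0.044,-0.0715,0,0,0.01],[0.049,-0.0757,0,0,0.01]]})

```text
time: 8.65
ee_pos: [0.5226, -0.1031, 0.3038]
eef_rot: [0.704, 0.711, -0.0, -0.0]
ft_force: [0.7, 1.0, -1.3]
width: 0.0213
grip_force: 45.0
```

```bash
python3 go.py .5 -.05 .303 .0101
```

```text
d [ 0.0533 -0.0221  0.0008] turn -0.0 ee [ 0.5226 -0.1031  0.3038] yaw 0.0101 tilt [-0. -0. -1.] q [-0.66  0.11  0.84  1.65 -0.08  1.42  0.2 ]
```

>>> jog_arm(moves={"segments":[[0.005,-0.004,0,0,0.01],[0.01,-0.008,0,0,0.01],[0.015,-0.0117,0,0,0.01],[0.0206,-0.0152,0,0,0.01],[0.026,-0.0185,0,0,0.01],[0.0316,-0.0217,0,0,0.01],[0.037,-0.0247,0,0,0.01],[0.043,-0.0273,0,0,0.01],[0.049,-0.0298,0,0,0.01],[0.055,-0.0321,0,0,0.01],[0.061,-0.0342,0,0,0.01],[0.061,-0.0342,0,0,0.01]]})

```text
time: 9.85
ee_pos: [0.488, -0.0416, 0.3037]
eef_rot: [0.703, 0.711, 0.0, -0.0]
ft_force: [1.0, -1.1, -1.8]
width: 0.0217
grip_force: 45.0
```

```bash
python3 - <<'E'
from h import *
c=snap('scene','s4.png'); t=snap('top','t4.png')
i=cv2.imread('pics/s4.png')[100:310,260:540]; j=cv2.imread('pics/t4.png')[130:260,160:400]
cv2.imwrite('pics/m4.png',np.vstack([cv2.resize(i,(460,345),interpolation=2),cv2.resize(j,(460,250),interpolation=2)]))
E
python3 go.py .5 -.05 .303 .0101
```

```text
d [-0.0075  0.0118  0.0008] turn 0.0005 ee [ 0.4881 -0.0426  0.3038] yaw 0.0106 tilt [-0.e+00  1.e-04 -1.e+00] q [-0.76 -0.04  0.75  1.75  0.02  1.42 -0.01]
```

View pics/m4.png

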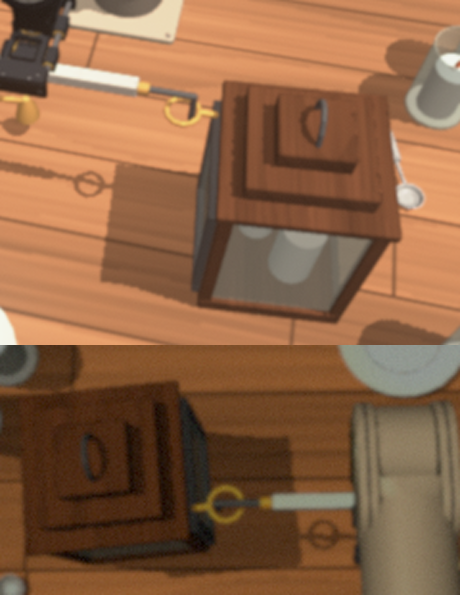

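The door is almost shut and the hook is still in the ring. I push on gently until it meets the stop.

>>> jog_arm(moves={"segments":[[0.004,-0.0014,0,0,0.01],[0.008,-0.0028,0,0,0.01],[0.008,-0.0028,0,0,0.01]]})

```text
time: 10.25
ee_pos: [0.4853, -0.0381, 0.3041]
eef_rot: [0.705, 0.709, -0.001, 0.002]
ft_force: [1.0, -12.5, 1.0]
width: 0.0214
grip_force: 45.0
```

>>> jog_arm(moves={"segments":[[0.003,-0.001,0,0,0.01],[0.003,-0.001,0,0,0.01]]})

```text
time: 10.45
ee_pos: [0.4844, -0.0378, 0.3043]
eef_rot: [0.706, 0.708, -0.002, 0.003]
ft_force: [0.7, -21.7, 1.9]
width: 0.022
grip_force: 45.0
```

>>> jog_arm(moves={"segments":[[0.003,-0.001,0,0,0.01],[0.003,-0.001,0,0,0.01]]})

```text
time: 10.65
ee_pos: [0.4835, -0.0374, 0.3045]
eef_rot: [0.707, 0.707, -0.003, 0.004]
ft_force: [0.5, -31.4, 3.3]
width: 0.0218
grip_force: 45.0
```

The door is hard on its stop (31 N). I back off to centre the pin in the hole, then lift out.

>>> jog_arm(moves={"segments":[[-0.005,0.002,0,0,0.01],[-0.01,0.0035,0,0,0.01],[-0.015,0.005,0,0,0.01],[-0.019,0.007,0,0,0.01],[-0.022,0.008,0,0,0.01],[-0.022,0.008,0,0,0.01],[-0.022,0.008,0,0,0.01]]})

```text
time: 11.35
ee_pos: [0.4915, -0.0505, 0.3037]
eef_rot: [0.703, 0.711, -0.0, -0.0]
ft_force: [-0.1, -0.7, -1.9]
width: 0.0217
grip_force: 45.0
```

```bash
python3 - <<'E'
from h import *
c=snap('scene','s5.png'); t=snap('top','t5.png')
i=cv2.imread('pics/s5.png')[130:230,320:460]; j=cv2.imread('pics/t5.png')[170:240,230:370]
cv2.imwrite('pics/m5.png',np.vstack([cv2.resize(i,(490,350),interpolation=2),cv2.resize(j,(490,245),interpolation=2)]))
E
python3 go.py .5 -.05 .303 .0101
```

```text
d [0.0003 0.0086 0.0008] turn 0.0006 ee [ 0.4914 -0.0504  0.3038] yaw 0.0107 tilt [-1.e-04  2.e-04 -1.e+00] q [-0.75 -0.02  0.76  1.74  0.02  1.42  0.02]
```

View pics/m5.png

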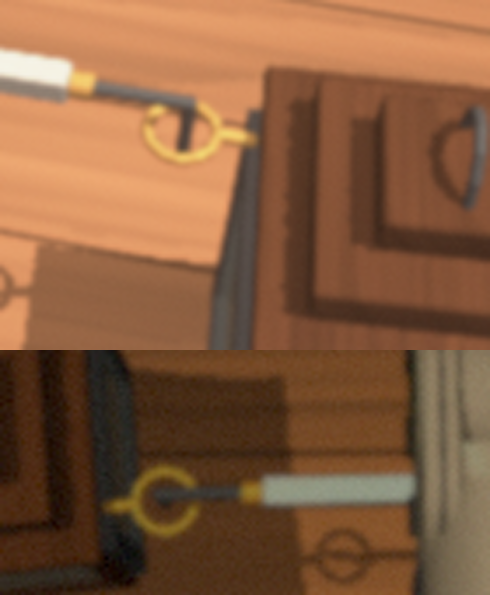

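The pin is centred in the ring and the door is shut. Lifting straight up.

>>> jog_arm(moves={"segments":[[0,0,-0.02,0,0.01],[0,0,-0.05,0,0.01],[0,0,-0.08,0,0.01],[0,0,-0.09,0,0.01],[-0.04,0,-0.09,0,0.01],[-0.09,0,-0.09,0,0.01],[-0.13,0.03,-0.09,0,0.01],[-0.17,0.06,-0.09,0,0.01],[-0.21,0.08,-0.09,0,0.01],[-0.236,0.092,-0.09,0,0.01],[-0.236,0.092,-0.09,0,0.01],[-0.236,0.092,-0.09,0,0.01]]})

```text
time: 12.65
ee_pos: [0.5856, -0.2864, 0.3925]
eef_rot: [0.704, 0.71, -0.001, -0.001]
ft_force: [0.2, 1.1, -1.6]
width: 0.0216
grip_force: 45.0
```

>>> jog_arm(moves={"segments":[[0,0,0,0,0.01],[0,0,0,0,0.01]]})

```text
time: 12.85
ee_pos: [0.5861, -0.2843, 0.3941]
eef_rot: [0.703, 0.711, 0.001, -0.0]
ft_force: [0.7, -0.8, -1.1]
width: 0.0218
grip_force: 45.0
```

```bash
python3 go.py .586 -.2867 .14 .0102
```

```text
d [-0.0026 -0.0003  0.2541] turn 0.002 ee [ 0.5861 -0.2843  0.3941] yaw 0.0122 tilt [ 0.001  0.001 -1.   ] q [-0.21  0.49  0.96  1.14 -0.4   1.69  0.65]
```

>>> jog_arm(moves={"segments":[[-0.0015,0,0.05,0,0.01],[-0.0015,0,0.1,0,0.01],[-0.0015,0,0.15,0,0.01],[-0.0015,0,0.2,0,0.01],[-0.0015,0,0.22,0,0.01],[-0.0015,0,0.22,0,0.01],[-0.0015,0,0.22,0,0.01]]})

```text
time: 13.55
ee_pos: [0.5865, -0.2867, 0.1752]
eef_rot: [0.703, 0.711, 0.0, 0.001]
ft_force: [-0.4, -1.1, -0.7]
width: 0.0215
grip_force: 45.0
```

```bash
python3 go.py .586 -.2867 .0887 .0102
python3 - <<'E'
from meas import *
c=snap('scene','s6.png'); t=snap('top','t6.png')
i=cv2.imread('pics/s6.png')[150:270,110:310]; j=cv2.imread('pics/t6.png')[150:230,330:530]
cv2.imwrite('pics/m6.png',np.vstack([cv2.resize(i,(600,360),interpolation=2),cv2.resize(j,(600,240),interpolation=2)]))
E
```

```text
d [-0.     -0.0006  0.0865] turn 0.0012 ee [ 0.5865 -0.2867  0.1752] yaw 0.0114 tilt [ 1.4e-03 -1.0e-04 -1.0e+00] q [-0.24  0.57  0.9   1.51 -0.46  1.28  0.72]
```

View pics/m6.png

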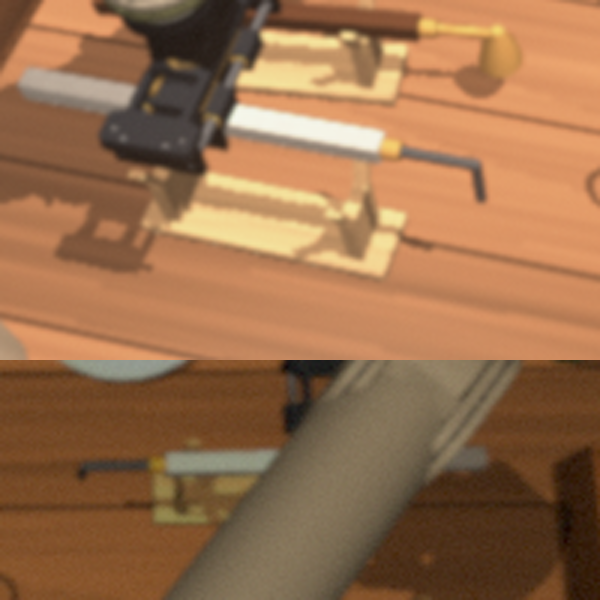

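The pole is held level over its rest, with the hook corner at scene (269.7,205) and top (357,185.7). I check it for slip along the axis.

```bash
python3 - <<'E'
from h import *
t=np.load('pics/t6.npz'); s=np.load('pics/s6.npz')
print('corner',tri(t,(357,185.7),s,(269.7,205)),'head',tri(t,(385.3,184.3),s,(237.7,198.3)),'before lift head .5846,-.1466 -> tip from s0')
t0=np.load('pics/top0.npz'); s0=np.load('pics/scene0.npz')
# corner at start: crop coords
print('corner0',tri(t0,(354.6,191.5),s0,(273,222)))
E
```

```text
corner [ 0.5827718  -0.06035317  0.16665658] head [ 0.58472265 -0.14390108  0.17217053] before lift head .5846,-.1466 -> tip from s0
corner0 [ 0.58091171 -0.05950657  0.08289616]
```

>>> jog_arm(moves={"segments":[[0,0,0.04,0,0.01],[0,0,0.065,0,0.01],[0,0,0.078,0,0.01],[0,0,0.084,0,0.01],[0,0,0.086,0,0.01],[0,0,0.086,0,0.01]]})

```text
time: 14.25
ee_pos: [0.5865, -0.2877, 0.0891]
eef_rot: [0.703, 0.711, 0.0, 0.001]
ft_force: [-0.3, -0.5, -0.9]
width: 0.0214
grip_force: 45.0
```

```bash
python3 go.py .586 -.2867 .0887 .0102
```

```text
d [ 0.001  -0.0005  0.0004] turn 0.0 ee [ 0.5865 -0.2877  0.0891] yaw 0.0102 tilt [ 1.7e-03 -6.0e-04 -1.0e+00] q [-0.21  0.65  0.84  1.59 -0.52  1.14  0.76]
```

No slip, and the pole is back at its height. Release and retreat upward.

>>> jog_arm(moves={"segments":[[0,0,0,0,0.03],[0,0,0,0,0.03],[0,0,0,0,0.06],[0,0,0,0,0.087],[0,0,0,0,0.087],[0,0,0,0,0.087],[0,0,0,0,0.087],[0,0,0,0,0.087],[0,0,-0.03,0,0.087],[0,0,-0.08,0,0.087],[0,0,-0.13,0,0.087],[0,0,-0.18,0,0.087]]})

```text
time: 15.45
ee_pos: [0.5854, -0.2872, 0.2698]
eef_rot: [0.704, 0.711, -0.0, -0.0]
ft_force: [1.0, 0.3, 0.2]
width: 0.0864
grip_force: 0.0
```

>>> jog_arm(moves={"segments":[[0,0,-0.05,0,0.087],[-0.03,0,-0.1,0,0.087],[-0.05,0,-0.1,0,0.087],[-0.05,0,-0.1,0,0.087],[-0.05,0,-0.1,0,0.087]]})

```text
time: 15.95
ee_pos: [0.5861, -0.3378, 0.3674]
eef_rot: [0.704, 0.71, -0.0, -0.0]
ft_force: [0.4, 0.4, 0.1]
width: 0.0868
grip_force: 0.0
```

```bash
python3 - <<'E'
from meas import *
c=snap('scene','s7.png'); t=snap('top','t7.png')
for c,reg,n in((t,(370,495,180,205),'t'),(c,(120,250,185,230),'s')):
    xs,ys=handle(c,n,reg); print(n,len(xs),cv2.boxPoints(cv2.minAreaRect(np.c_[xs,ys].astype(np.float32))).round(1).tolist())
E
```

```text
t 446 [[381.8999938964844, 186.10000610351562], [447.0, 184.89999389648438], [447.1000061035156, 192.10000610351562], [382.0, 193.3000030517578]]
s 1143 [[126.0999984741211, 200.60000610351562], [128.10000610351562, 190.3000030517578], [241.60000610351562, 211.60000610351562], [239.6999969482422, 221.89999389648438]]
```

View pics/s7.png

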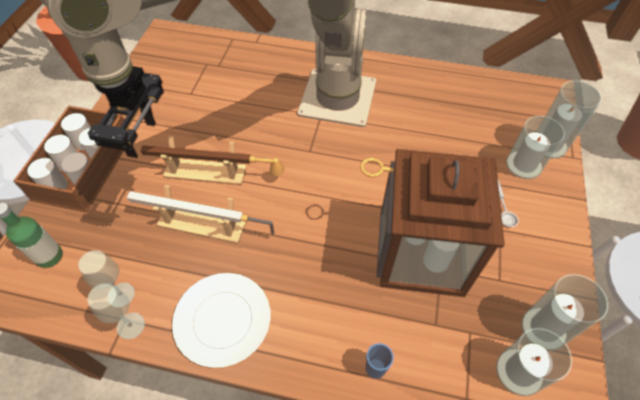

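The door is shut, with the ring at scene (372,168). The pole is back within 1 px of where it lay, the snuffer hasn't moved, and the arm is clear.

```bash
python3 -c "
from bench import r, viewer, order, telemetry
print(order.close_job())"
```

```text
the job is handed in; nothing more can be done
None
```

I shut the lantern door with the hook in the ring, laid the pole back on its rest within about 1 pixel of where it started, left the snuffer alone, and handed the job in at about 16 s; no verdict came back.

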